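Slide the loaded bottle carrier home and bar it in

ROBOT

A 6-joint arm with a two-finger parallel gripper is mounted at the origin on a cart in front of the work surface, level with it; the furniture and walls round the work are solid. World frame = base frame: x ahead of the robot, y to its left, z up, the work surface at z = 0. Lengths are in m, angles in rad, forces in N, time in s.
With the tool pointing down it reaches from about 0.4 to 0.925 m from the base axis. Payload 12.5 kg.
Tool frame: the origin (TCP) lies on the centre line of the jaws, within the pads' length; the fingertips stand 22 mm ahead of it and the grasp point (between the pads) lies 3 mm ahead of it (robot.tcp_to_tips is the distance from the TCP to the fingertips, in m); z points along the fingers, y is the direction in which the jaws open and shut (so a half turn about z gives the same grasp; the last joint's range is limited). The gripper opens to 95 mm and grips with 3 to 60 N. Pads are 20 mm wide; open, the fingers measure 119 mm over their backs; the gripper's body (75 mm by 180 mm) begins 59 mm behind the grasp point.
Start: joints at [-1.223, 0.491, 1.559, -0, 1.092, -0.106], TCP at [0.274, -0.562, 0.237] pointing down, gripper open.
Joint ranges: [-3.1, 3.1], [-0.84, 2.19], [0.05, 2.79], [-1.13, 4.28], [0.06, 2.93], [-2.69, 2.69]. Speed limits (rad/s): [2.22, 2.22, 2.79, 3.14, 3.14, 3.14].

INTERFACE

Orientations are given as a unit quaternion [x, y, z, w].
In Python, from bench import robot, cams, finder gives the robot as it stands.
- The arm moves only by the tool move_arm, never from a script. Its argument "increments" is a list of rows, each a list of 3 entries, a list of its own where there are three numbers: the shift along the tool's x, y, z in units of 0.03 m (1.0 is 0.03 m), then the turn, a rotation vector about the tool's x, y, z in units of 8 degrees (1.0 is 8 degrees), then the closure, from -1 (fully open) to 1 (shut), so that 0 is half open. In form: [[[dx, dy, dz], [rx, ry, rz], jaw], ...]. A call has 1 to 10 rows; each row shifts and turns the commanded pose from where the row before left it, along the tool's axes as they then stand; what a row does not reach is not made up. A row lasts 1/10 s, in which the tool goes at most 50 mm and 8.59 degrees, less where a joint would pass 70% of its speed; a pose out of reach is approached as far as the arm can. A call with a number of a shift or a turn outside -1 to 1 is refused whole. A call with a gripper value outside its range is refused whole. The fingers move at their own pace and stop on an object; the grip force is fixed at half the most. Time passes only in rows, so rows that do not move let the fingers close. It gives the time, the measured TCP pose, the force and the opening at its end, in the units of the state.
- robot.sense(): the state, without advancing time (a new reading comes with each control period).
- cams.read_camera(name): name is "scene" or "side" or "wrist"; returns the picture (384x512x3 uint8, red, green, blue); there is no depth.
- cams.camera_params(name): a dict with "K" (3x3 intrinsics, pixels), "k1" (the pictures are not rectified: a ray, as slopes to the right and down, at radius r is drawn at 1 + k1 r^2 times it, then the intrinsics apply), "position" and "rotation" of the camera in the world. Camera axes: x right, y down, z forward; pixel columns grow to the right and rows downward; lengths in m; the calibration is good to about 2 mm. A picture is of the moment at which its call begins: read the wrist's pose just before it. camera_params takes no time and is no camera call; for the wrist camera it gives the pose at the moment of the call.
- robot.finish_job(): hands the job in, once; it reports no verdict.
Trained networks look in the newest picture that a camera, given by its name, has taken for a name from the list of things; names that differ only in an ending like _2 or _b are one class to them, and where a whole thing is asked for, a point or a joint stands for the part that bears it (a point fixed in the world has none). Each returns a list of dicts, best first, with "conf" (0 to 1); they miss things now and then, are a little off and sometimes report something else, mostly with a low value. They report only what shows in the picture. A call takes as long as a camera call. They do not tell look-alikes from the thing itself.
- finder.boxes_of(camera, query): "at" ([column, row] in pixels, amid what is visible of it).
- finder.silhouettes(camera, query): "mask" (384x512 bool, what is visible of it) and "at" ([column, row] in pixels, amid what is visible of it).
The state is a dict: "time_s": time; "qpos": joint angles; "joint_velocities": joint speeds; "joint_efforts": joint torques, N m; "tcp_pos": TCP position; "tcp_rot": TCP orientation; "ft_force": force on the tool from outside, world axes, zero at the start; "torque": the same for the moment, N m; "finger_gap": opening from 0.0 (shut) to 1.0 (fully open).
Only numpy, scipy, OpenCV 4.12 (cv2) and the standard library are available. Lean on these libraries where they do the work, as an engineer would, in place of code of your own. Each camera call takes 0.05 s, during which the arm holds its last target. There are 200 camera calls.

TASK

Put the loaded bottle carrier away: push it low down, close to its base, so that it slides along the worktop without tipping, into the bay until it stands squarely against the back stop. Then push the bay's swing bar across in front of it, past the spring catch, until it is fully shut. Only push with the fingers: grip and lift nothing, do not touch the bottles or the carrier's handle, and leave the other things standing where they are.

Things in the scene. Friction and masses are not known exactly. Their poses are not given: they have to be found in the camera images.
- carrier: Loose grey plastic bottle carrier, tall and narrow, 0.8 to 1 kg with its two bottles: open box 70 mm deep (its x), 136 mm wide (its y; rim 140), 4 mm walls up to 75 mm, raised 4 mm on four rubber feet. Origin: centre of its underside, on the worktop, z up. Starts in front of the bay, some 145 to 165 mm short of home, up to 20 mm off centre and 0.2 rad askew; +x points into the bay.
- carrier_face (a point): Middle of the carrier's face turned away from the bay (x = -35 mm), 20 mm above the worktop: a flat upright wall 136 mm wide, to be pushed along the carrier's +x. The rubber feet grip hard (friction 0.8 to 1.2, 6 to 12 N to slide) and stand only 28 mm either side of the middle: pushed below 25 mm it slides, pushed above about 45 mm it tips over its front feet. The walls are slippery (friction about 0.3).
- carrier_handle: Slim steel loop fixed upright on the carrier's middle partition, from 85 to 168 mm above the worktop, 53 mm long in the carrier's x, 15 mm thick at most; not to be used. Same origin and axes as the carrier. It stands only 8 mm behind the face that is pushed, so lean the hand back.
- bottle_left: Brown glass bottle with black cap, 58 mm across, 115 mm high, about 0.24 kg, standing loose in the carrier's +y pocket with 2 mm play, on a floor 8 mm above the worktop. Full width up to 81 mm above its foot, then neck and cap (26 mm). Origin: centre of its foot.
- bottle_right: The same kind of bottle in the carrier's -y pocket.
- bay: Bay of bare aluminium angle screwed to the worktop, its mouth (-x) towards the left. Origin on the worktop, just where the carrier's origin is when home (their axes then match); +x points into the bay, z up. Back stop 40 mm high at x = +35 mm. Side rails 30 mm high, inner faces at y = +-72 mm (4 mm play each side), from the back stop to x = -60 mm, then flared to y = +-89 mm at x = -92 mm.
- bay_mouth (a point): Middle of the bay's flared mouth, on the worktop: x = -92 mm in the bay's frame. A 14 mm hinge post (56 mm high) stands at x = -46, y = -84 mm and the catch block (30 x 18 mm, 52 mm high) at x = -52, y = +92 mm in the bay's frame, both outside the rails.
- bar (a joint): Angle of the swing bar about the hinge post, rad. 0 = fully shut against its stop: the bar lies across the bay's front along y, 6 mm before the carrier. Grows as it swings out towards the robot: at q it points from the post along (-sin q, cos q) in the bay's x, y. Up to 2.5; starts at 1.85 to 2.15. Light friction; it stays where left. In the last 0.15 rad it must pass a sprung ball (about 3 N at its tip).
- bar_hinge (a point): On the axis of the bar's hinge, at the bar's height: x = -46, y = -84, z = +42 mm in the bay's frame.
- bar_mid (a point): Point on the axis of the swing bar, 110 mm from the hinge axis, 42 mm above the worktop. The bar is a round steel rod 10 mm thick that reaches 162 mm from the hinge axis.
- timer: Small white kitchen-type timer, 47 x 68 x 66 mm, loose bystander standing farther left than the carrier; origin under its centre.
- tape: Roll of pink marking tape lying flat, 52 mm across, 22 mm high, loose bystander to the right, beyond the bay's closed end; origin under its centre.
Mind the look-alikes: they are no part of the job. Leave any yellow look-alike of the carrier alone.

How it is judged:
By the outcome, as a careful person would: the job done as asked, in the order asked, and still so for the second after the job is handed in, with the robot touching nothing.
It also fails if it takes over 58 s, if anything falls off the work surface, if the arm or the gripper's body presses on something with over 40 N, if the wrist force passes 120 N, or if a joint passes its speed limit or range.

## Working session

There is one attempt and no reset: what is moved stays moved. The work goes in short steps, Python scripts to look and compute and a tool call to move; the robot and the scene stay as the last step left them, time stands still between calls to the robot, and variables do not carry over. Pictures are saved under pics/ and viewed, about 8 in all and at most 12, crops included, and the job is handed in when it is done.

Besides the shell and the picture viewer there is one more tool, called after ">>>" as name(argument=value, ...) on one line, values as JSON. move_arm: Moves the arm, as the interface text tells. Shifts and turns lie within -1 to 1; 1 stands for 0.03 m of shift or 8 degrees of turn. Its arguments: {"type":"object","properties":{"increments":{"type":"array"}},"required":["increments"]}

```bash
ls; mkdir -p pics
python3 - <<'E'
from bench import robot,cams,finder
import cv2,numpy as np
print(robot.sense())
for c in ("scene","side"):
    im=cams.read_camera(c); cv2.imwrite(f"pics/{c}0.png",im[:,:,::-1])
    print(c,cams.camera_params(c))
    for q in ("carrier","carrier_handle","bottle_left","bay","bar","timer","tape"):
        print(q,[(np.round(d["at"]).tolist(),round(d["conf"],2)) for d in finder.boxes_of(c,q)])
a=cv2.imread("pics/scene0.png");b=cv2.imread("pics/side0.png")
E
```

```text
pics
{'time_s': 0.0, 'qpos': array([-1.22261049e+00,  4.91550566e-01,  1.55948580e+00, -8.74618074e-06,
        1.09167947e+00, -1.05605645e-01]), 'joint_velocities': array([-0.00048489,  0.00062959, -0.00037594,  0.00132275,  0.00114092,
       -0.00149835]), 'joint_efforts': array([-1.26916104e-03, -6.12645292e+01, -2.58182502e+01,  6.92304969e-02,
        4.83824650e-02, -5.47537695e-05]), 'tcp_pos': array([ 0.27392105, -0.56151747,  0.2360548 ]), 'tcp_rot': array([ 9.74368796e-01,  2.24955848e-01, -7.17994260e-05, -5.56994414e-04]), 'ft_force': array([-0.63070152,  0.35666571, -0.55497942]), 'torque': array([ 0.01799703, -0.02269014, -0.0180538 ]), 'finger_gap': 1.0006786098761649}
scene {'K': array([[354.09010532,   0.        , 261.74734212],
       [  0.        , 354.09010532, 194.84578599],
       [  0.        ,   0.        ,   1.        ]]), 'k1': -0.02762834841282275, 'position': array([0.96217564, 0.38730606, 0.92492486]), 'rotation': array([ 0.50220979,  0.83173842, -0.20228005, -0.1227978 ])}
carrier [([271.0, 205.0], 0.72), ([272.0, 190.0], 0.66), ([338.0, 178.0], 0.63)]
[... 242 characters left out ...]
 [([156.0, 192.0], 0.66)]
side {'K': array([[367.03930544,   0.        , 251.52416494],
       [  0.        , 367.03930544, 189.28414443],
       [  0.        ,   0.        ,   1.        ]]), 'k1': 0.021585769221393953, 'position': array([-0.14406715,  0.50937022,  0.775553  ]), 'rotation': array([-0.47320923,  0.7837569 , -0.34104277,  0.2132791 ])}
carrier [([228.0, 199.0], 0.68), ([274.0, 176.0], 0.65), ([212.0, 255.0], 0.58)]
carrier_handle [([229.0, 163.0], 0.64), ([209.0, 224.0], 0.59)]
bottle_left [([221.0, 173.0], 0.45)]
bay [([299.0, 155.0], 0.74), ([272.0, 174.0], 0.61)]
bar [([268.0, 209.0], 0.59), ([236.0, 186.0], 0.4)]
timer [([155.0, 225.0], 0.62)]
tape [([300.0, 154.0], 0.45)]
```

View pics/scene0.png

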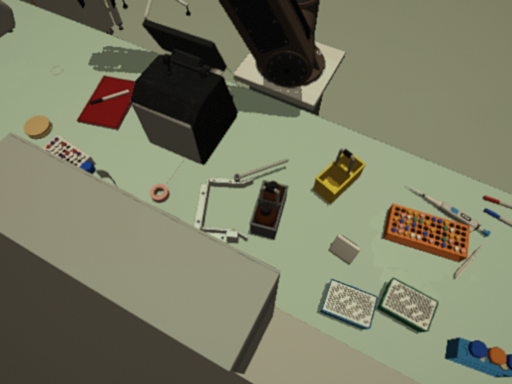

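View pics/side0.png

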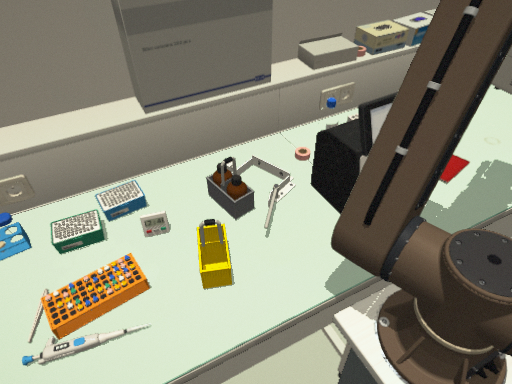

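The scene picture shows the bay at about (215,205) opening right, the grey carrier at (270,208), the bar at (262,170), the yellow look-alike at (340,175) and the timer at (345,248). The side picture shows the same: grey carrier at (230,190), bar at (275,205). Next I'll zoom in on both.

```bash
cat > h.py <<'E'
import numpy as np,cv2
from scipy.spatial.transform import Rotation as R
def P(cams,c): 
    p=cams.camera_params(c); rot=np.array(p["rotation"])
    p["R"]=R.from_quat(rot).as_matrix() if rot.size==4 else rot
    return p
def proj(p,X):
    v=(np.atleast_2d(X)-p["position"])@p["R"]; s=v[:,:2]/v[:,2:]
    s=s*(1+p["k1"]*(s**2).sum(1,keepdims=True))
    return s@p["K"][:2,:2].T+p["K"][:2,2]
def ray(p,uv,z):
    d=(np.atleast_2d(uv).astype(float)-p["K"][:2,2])/p["K"][0,0]; s=d.copy()
    for _ in range(8): s=d/(1+p["k1"]*(s**2).sum(1,keepdims=True))
    w=np.c_[s,np.ones(len(s))]@p["R"].T
    return p["position"]+w*((z-p["position"][2])/w[:,2])[:,None]
def T2(pose,pts):  # pose x,y,yaw
    pts=np.atleast_2d(pts).astype(float); c,s=np.cos(pose[2]),np.sin(pose[2])
    o=pts.copy(); o[:,0]=pose[0]+c*pts[:,0]-s*pts[:,1]; o[:,1]=pose[1]+s*pts[:,0]+c*pts[:,1]; return o
E
python3 - <<'E'
from bench import cams
from h import *
for c,(x,y,w,h) in {"scene":(185,140,115,115),"side":(190,140,115,115)}.items():
    im=cv2.imread(f"pics/{c}0.png"); k=cv2.resize(im[y:y+h,x:x+w],None,fx=5,fy=5,interpolation=cv2.INTER_CUBIC)
    for i in range(0,w,20):
        cv2.putText(k,str(x+i),(i*5,10),0,.4,(0,0,255),1); cv2.putText(k,str(y+i),(0,i*5+5),0,.4,(0,0,255),1)
        cv2.line(k,(i*5,0),(i*5,575),(0,0,255),1) if 0 else None
    cv2.imwrite(f"pics/{c}0z.png",np.clip(k*1.5,0,255).astype(np.uint8))
p=P(cams,"scene"); q=P(cams,"side")
print(ray(p,[[204,181],[197,230],[238,237],[240,178],[288,160],[258,235],[285,185],[342,250],[345,180]],0.0).round(3))
print(ray(q,[[237,217],[300,180],[268,230],[155,225]],0.).round(3))
E
```

```text
[[ 0.577 -0.01  -0.   ]
 [ 0.72   0.056  0.   ]
 [ 0.685  0.168  0.   ]
 [ 0.518  0.081  0.   ]
 [ 0.392  0.181  0.   ]
 [ 0.654  0.215  0.   ]
 [ 0.476  0.211  0.   ]
 [ 0.586  0.438  0.   ]
 [ 0.376  0.364  0.   ]]
[[ 0.524  0.219  0.   ]
 [ 0.575 -0.029  0.   ]
 [ 0.439  0.165  0.   ]
 [ 0.606  0.438  0.   ]]
```

View pics/scene0z.png

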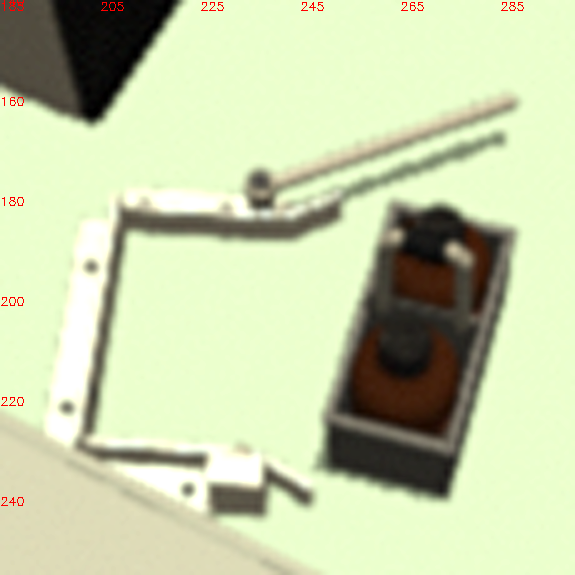

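View pics/side0z.png

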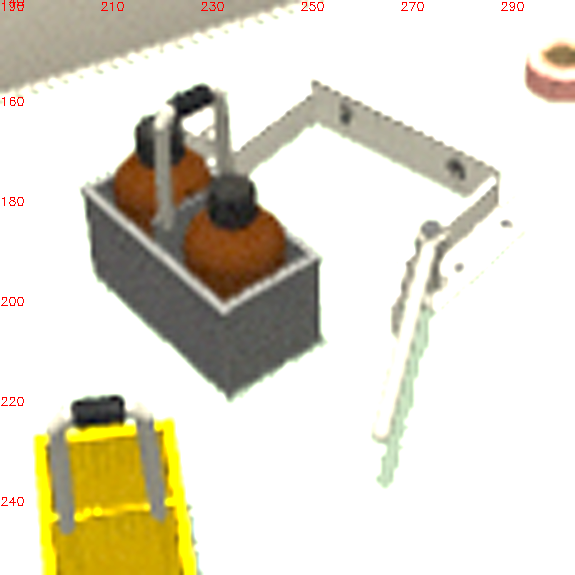

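```bash
cat > fit.py <<'E'
from bench import cams
from h import *
from scipy.optimize import least_squares
p=P(cams,"scene"); q=P(cams,"side"); S=lambda l:np.array(l)/5+[185,140]; D=lambda l:np.array(l)/5+[190,140]
def fit(obj,sp,si,x0):
    f=lambda x:np.r_[(proj(p,T2(x,np.array(obj)[sp[0]]))-S(sp[1])).ravel(),(proj(q,T2(x,np.array(obj)[si[0]]))-D(si[1])).ravel()]
    r=least_squares(f,x0,loss="soft_l1"); print(r.x.round(4)); print(r.fun.reshape(-1,2).round(1).tolist()); return r.x
m=.001
obj=np.array([[-35,70,75],[35,70,75],[35,-70,75],[-35,-70,75],[-35,68,4],[35,68,4],[-35,-68,4],[35,-68,4]])*m
C=fit(obj,([0,1,2,3,4,5],[(450,445),(330,415),(393,205),(515,233),(448,497),(325,467)]),([3,7,2,0,6,4],[(228,308),(320,343),(318,258),(85,187),(230,398),(98,280)]),[.57,.2,-1.5])
ob=np.array([[-46,-84,56],[-52,92,52],[35,72,40],[35,-72,40],[35,72,0],[-92,89,0],[-92,-89,30]])*m
B=fit(ob,([0,1,5,6],[(260,175),(237,472),(310,502),(338,203)]),([0,2,3,4],[(430,230),(315,85),(497,175),(315,122)]),[.6,.05,-1.5])
for n,pp,uv in (("s",p,S([(515,102)])),("d",q,D([(380,435)]))):
    w=ray(pp,uv,.042)[0]; h=T2(B,[[-.046,-.084,.042]])[0]; d=w-h
    c,s=np.cos(B[2]),np.sin(B[2]); dx=c*d[0]+s*d[1]; dy=-s*d[0]+c*d[1]
    print(n,w,np.linalg.norm(d),"q",np.arctan2(-dx,dy))
c,s=np.cos(B[2]),np.sin(B[2]); d=C[:2]-B[:2]; print("carrier in bay",c*d[0]+s*d[1],-s*d[0]+c*d[1],C[2]-B[2])
print("timer",ray(p,[[345,245]],.033),"yellow rim..")
E
python3 fit.py
```

```text
[ 0.5856  0.2116 -1.3471]
[[0.2, 1.0], [-2.0, 0.5], [-0.8, -2.7], [-0.5, -2.6], [-0.1, -0.5], [-0.0, -0.6], [-0.9, 1.3], [-0.0, 0.1], [0.7, -0.2], [-2.0, 0.1], [-0.7, 0.6], [-1.9, -0.6]]
[ 0.6334  0.0752 -1.1867]
[[0.2, -0.5], [-1.7, -1.6], [-0.3, -0.4], [1.0, -1.7], [-1.0, -0.9], [-0.5, -1.2], [-1.5, -1.1], [-0.4, 0.9]]
s [0.41930157 0.19069089 0.042     ] 0.15824504670813327 q 2.0376165434068154
d [0.41902504 0.18291238 0.042     ] 0.1534432028830724 q 2.0769301999232694
carrier in bay -0.14434344963838955 0.00683359433112047 -0.1603826393805774
timer [[0.58259994 0.43795145 0.033     ]] yellow rim..
```

Run:
```python
from bench import cams
from h import *
p=P(cams,"scene"); q=P(cams,"side")
print("base scene",ray(p,[[203,161],[138,115]],0).round(3).tolist()); print("base side",ray(q,[[314,183],[355,212]],0).round(3).tolist())
for z in (.1,.15,.2,.25,.3,.35,.4): print(z,"scene top corners",ray(p,[[188,98],[137,77],[222,70],[146,23]],z).round(3)[:,:2].tolist(),"side",ray(q,[[315,133],[358,103],[388,93]],z).round(3)[:,:2].tolist())
```

```text
base scene [[0.518, -0.051, 0.0], [0.464, -0.341, 0.0]]
base side [[0.542, -0.06, 0.0], [0.38, -0.092, 0.0]]
0.1 scene top corners [[0.393, -0.167], [0.394, -0.36], [0.242, -0.135], [0.167, -0.494]] side [[0.655, -0.13], [0.74, -0.375], [0.744, -0.521]]
0.15 scene top corners [[0.427, -0.133], [0.429, -0.315], [0.286, -0.103], [0.215, -0.44]] side [[0.596, -0.082], [0.674, -0.31], [0.678, -0.444]]
0.2 scene top corners [[0.462, -0.099], [0.463, -0.27], [0.329, -0.072], [0.264, -0.387]] side [[0.536, -0.035], [0.609, -0.244], [0.613, -0.368]]
0.25 scene top corners [[0.496, -0.066], [0.497, -0.224], [0.373, -0.04], [0.312, -0.333]] side [[0.477, 0.012], [0.543, -0.179], [0.547, -0.292]]
0.3 scene top corners [[0.531, -0.032], [0.532, -0.179], [0.417, -0.008], [0.36, -0.28]] side [[0.418, 0.06], [0.478, -0.114], [0.481, -0.216]]
0.35 scene top corners [[0.565, 0.001], [0.566, -0.134], [0.46, 0.023], [0.408, -0.227]] side [[0.359, 0.107], [0.413, -0.048], [0.415, -0.14]]
0.4 scene top corners [[0.6, 0.035], [0.601, -0.089], [0.504, 0.055], [0.456, -0.173]] side [[0.3, 0.154], [0.347, 0.017], [0.35, -0.063]]
```

Run:
```python
import cv2,numpy as np
a=cv2.imread("pics/scene0.png")[0:170,80:300]; b=cv2.imread("pics/side0.png")[70:240,290:450]
a=cv2.resize(a,None,fx=2,fy=2); b=cv2.resize(b,None,fx=2,fy=2)
k=np.clip(np.hstack([a,b])*2.0,0,255).astype(np.uint8); print(k.shape); cv2.imwrite("pics/box.png",k)
```

```text
(340, 760, 3)
```

View pics/box.png

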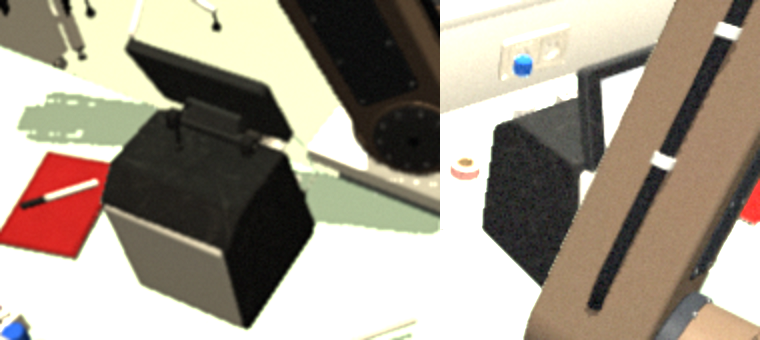

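The black instrument is about 0.22 m high, and its screen reaches about 0.3 m, at x 0.3–0.52, y −0.34 to −0.05. I'll lift well above that before crossing.

>>> move_arm(increments=[[[0, 0, -1], [0, 0, 0], -1], [[0, 0, -1], [0, 0, 0], -1], [[0, 0, -1], [0, 0, 0], -1], [[0, 0, -1], [0, 0, 0], -1], [[0, 0, -1], [0, 0, 0], -1], [[0, 0, -1], [0, 0, 0], -1], [[0, 0, -1], [0, 0, 0], -1], [[0, 0, -1], [0, 0, 0], -1]])

```text
time_s: 1.6
tcp_pos: [0.2739, -0.5615, 0.478]
tcp_rot: [0.974, 0.225, 0.0, 0.0]
ft_force: [-0.7, -0.6, 0.6]
finger_gap: 0.999
```

```bash
cat >> h.py <<'E'
def rows(cur_p,cur_q,tgt_p,tgt_R,n):
    """n equal-step rows (tool-axes units) from current to target pose"""
    Rc=R.from_quat(cur_q); Rt=R.from_matrix(tgt_R); rv=(Rc.inv()*Rt).as_rotvec(); out=[]
    dp=(np.array(tgt_p)-cur_p)/n
    for i in range(n):
        Ri=Rc*R.from_rotvec(rv*i/n)
        out.append((Ri.inv().apply(dp)/.03).round(2).tolist())
    return out,(np.degrees(rv)/8/n).round(3)
def toolR(pushyaw,lean):
    f=np.array([np.cos(pushyaw),np.sin(pushyaw),0]); u=np.array([0,0,1.]); y=np.cross(u,f)
    z=np.sin(lean)*f-np.cos(lean)*u; return np.c_[np.cross(y,z),y,z]
E
python3 - <<'E'
from bench import robot,cams
from h import *
s=robot.sense(); print(s["tcp_pos"],s["tcp_rot"],s["qpos"].round(2)); print(toolR(-1.187,0).round(2).tolist())
w=P(cams,"wrist"); Rt=R.from_quat(s["tcp_rot"]); print("cam in tool",Rt.inv().apply(w["position"]-s["tcp_pos"]),(Rt.as_matrix().T@w["R"]).round(2),w["K"][0])
o,r=rows(s["tcp_pos"],s["tcp_rot"],[.53,.30,.47],toolR(-1.187,0),30); print(r); [print(x) for x in o]
E
```

```text
[ 0.27393008 -0.56148735  0.47803822] [9.74369109e-01 2.24955157e-01 2.22731548e-05 1.24768267e-04] [-1.22  0.36  1.15  0.    1.63 -0.11]
[[-0.37, 0.93, 0.0], [0.93, 0.37, -0.0], [-0.0, -0.0, -1.0]]
cam in tool [ 0.0740534  -0.00023855 -0.14865406] [[-0.   -0.96 -0.27]
 [ 1.   -0.   -0.  ]
 [ 0.   -0.27  0.96]] [314.14592515   0.         256.20175682]
[ 0.     0.    -0.358]
[0.68, -0.74, 0.01]
[0.71, -0.7, 0.01]
[0.75, -0.66, 0.01]
[0.78, -0.63, 0.01]
[0.81, -0.59, 0.01]
[0.84, -0.55, 0.01]
[0.86, -0.5, 0.01]
[0.89, -0.46, 0.01]
[0.91, -0.41, 0.01]
[0.93, -0.37, 0.01]
[0.95, -0.32, 0.01]
[0.96, -0.27, 0.01]
[0.97, -0.23, 0.01]
[0.98, -0.18, 0.01]
[0.99, -0.13, 0.01]
[1.0, -0.08, 0.01]
[1.0, -0.03, 0.01]
[1.0, 0.02, 0.01]
[1.0, 0.07, 0.01]
[0.99, 0.12, 0.01]
[0.98, 0.17, 0.01]
[0.97, 0.22, 0.01]
[0.96, 0.27, 0.01]
[0.95, 0.32, 0.01]
[0.93, 0.36, 0.01]
[0.91, 0.41, 0.01]
[0.89, 0.45, 0.01]
[0.87, 0.5, 0.01]
[0.84, 0.54, 0.01]
[0.81, 0.58, 0.01]
```

>>> move_arm(increments=[[[0.68, -0.74, 0], [0, 0, -0.36], -1], [[0.71, -0.7, 0], [0, 0, -0.36], -1], [[0.75, -0.66, 0], [0, 0, -0.36], -1], [[0.78, -0.63, 0], [0, 0, -0.36], -1], [[0.81, -0.59, 0], [0, 0, -0.36], -1], [[0.84, -0.55, 0], [0, 0, -0.36], -1], [[0.86, -0.5, 0], [0, 0, -0.36], -1], [[0.89, -0.46, 0], [0, 0, -0.36], -1], [[0.91, -0.41, 0], [0, 0, -0.36], -1], [[0.93, -0.37, 0], [0, 0, -0.36], -1]])

```text
time_s: 2.6
tcp_pos: [0.3595, -0.2727, 0.4768]
tcp_rot: [0.887, 0.461, 0.0, 0.0]
ft_force: [0.2, 0.3, -0.0]
finger_gap: 1.0
```

>>> move_arm(increments=[[[0.95, -0.32, 0], [0, 0, -0.36], -1], [[0.96, -0.27, 0], [0, 0, -0.36], -1], [[0.97, -0.23, 0], [0, 0, -0.36], -1], [[0.98, -0.18, 0], [0, 0, -0.36], -1], [[0.99, -0.13, 0], [0, 0, -0.36], -1], [[1, -0.08, 0], [0, 0, -0.36], -1], [[1, -0.03, 0], [0, 0, -0.36], -1], [[1, 0.02, 0], [0, 0, -0.36], -1], [[1, 0.07, 0], [0, 0, -0.36], -1], [[0.99, 0.12, 0], [0, 0, -0.36], -1]])

```text
time_s: 3.6
tcp_pos: [0.4434, 0.0152, 0.4768]
tcp_rot: [0.745, 0.667, 0.0, 0.0]
ft_force: [0.5, -0.9, 0.1]
finger_gap: 1.0
```

>>> move_arm(increments=[[[0.98, 0.17, 0], [0, 0, -0.36], -1], [[0.97, 0.22, 0], [0, 0, -0.36], -1], [[0.96, 0.27, 0], [0, 0, -0.36], -1], [[0.95, 0.32, 0], [0, 0, -0.36], -1], [[0.93, 0.36, 0], [0, 0, -0.36], -1], [[0.91, 0.41, 0], [0, 0, -0.36], -1], [[0.89, 0.45, 0], [0, 0, -0.36], -1], [[0.87, 0.5, 0], [0, 0, -0.36], -1], [[0.84, 0.54, 0], [0, 0, -0.36], -1], [[0.81, 0.58, 0], [0, 0, -0.36], -1]])

```text
time_s: 4.6
tcp_pos: [0.5269, 0.3027, 0.4766]
tcp_rot: [0.555, 0.832, 0.0, 0.0]
ft_force: [0.2, -0.4, 0.2]
finger_gap: 1.001
```

Run:
```python
from bench import robot,cams
from h import *
s=robot.sense(); w=P(cams,"wrist"); im=cams.read_camera("wrist"); print(s["time_s"],s["tcp_pos"],s["qpos"].round(2))
np.savez("w1.npz",pos=w["position"],R=w["R"],K=w["K"],k1=w["k1"])
C=[.5856,.2116,-1.3471];B=[.6334,.0752,-1.1867]
k=cv2.resize(im[:,:,::-1],None,fx=1.5625,fy=1.5625,interpolation=cv2.INTER_CUBIC)
cv2.imwrite("pics/w1raw.png",im[:,:,::-1])
k=np.clip(k*1.3,0,255).astype(np.uint8)
for o,pts in ((C,[[-35,70,75],[35,70,75],[35,-70,75],[-35,-70,75]]),(B,[[-46,-84,56],[-52,92,52],[35,72,40],[35,-72,40],[-92,89,30],[-92,-89,30],[-60,72,30],[-60,-72,30]])):
    for u in proj(w,T2(o,np.array(pts)*.001)): print(u.round(1)); cv2.circle(k,tuple(int(v*1.5625) for v in u),3,(0,0,255),1)
cv2.imwrite("pics/w1.png",k)
```

```text
4.6 [0.52693931 0.30268043 0.47663569] [ 0.41  0.33  1.19 -0.    1.61  0.02]
[308.1 199.3]
[300.2 234.5]
[226.7 222.8]
[232.2 186.8]
[220.1 254.8]
[308.4 251.8]
[295.7 286.7]
[227.6 286.3]
[306.3 229. ]
[218.5 228.4]
[297.2 243.5]
[227.2 243. ]
```

View pics/w1.png

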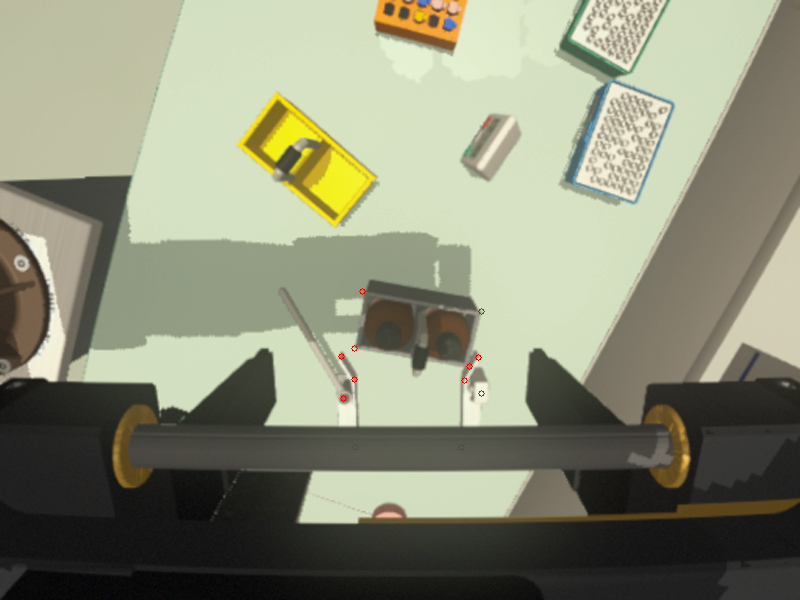

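The projected points sit on the bay's post (343,395) and catch block (481,392), and close to the carrier rim (362–478, 295–365 on screen). I'll zoom in once to refine the carrier.

Run:
```python
import cv2,numpy as np
im=cv2.imread("pics/w1raw.png")[170:270,170:330]
k=np.clip(cv2.resize(im,None,fx=5,fy=5,interpolation=cv2.INTER_CUBIC)*1.5,0,255).astype(np.uint8)
cv2.imwrite("pics/w1z.png",k)
```

```text
(no output)
```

View pics/w1z.png

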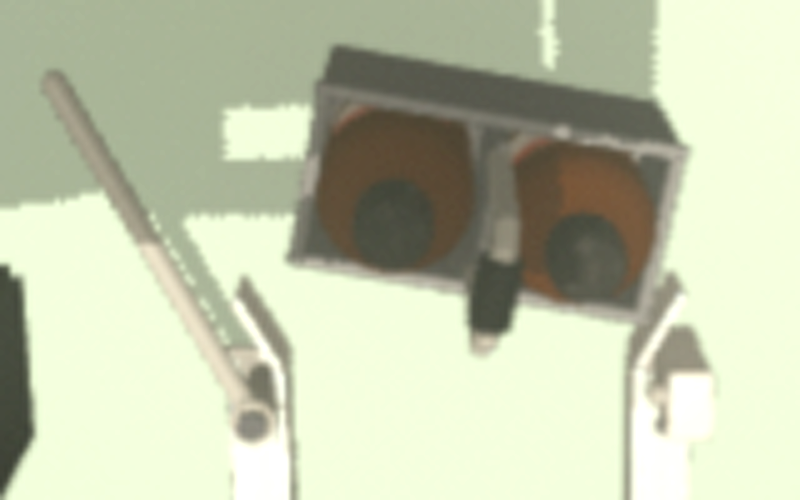

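```bash
cat > fit2.py <<'E'
from bench import cams
from h import *
from scipy.optimize import least_squares
p=P(cams,"scene"); q=P(cams,"side"); w=dict(np.load("w1.npz")); w["position"]=w["pos"]
S=lambda l:np.array(l)/5+[185,140]; D=lambda l:np.array(l)/5+[190,140]; W=lambda l:np.array(l)/5+170
def fit(obj,L,x0):
    f=lambda x:np.concatenate([(proj(c,T2(x,obj[i]))-uv).ravel()/s for c,i,uv,s in L])
    r=least_squares(f,x0,loss="soft_l1"); print(r.x.round(4)); print(r.fun.reshape(-1,2).round(1).tolist()); return r.x
m=.001
obj=np.array([[-35,70,75],[35,70,75],[35,-70,75],[-35,-70,75],[-35,68,4],[35,68,4],[-35,-68,4],[35,-68,4]])*m
C=fit(obj,[(p,[0,1,2,3,4,5],S([(450,445),(330,415),(393,205),(515,233),(448,497),(325,467)]),2),(q,[3,7,2,0,6,4],D([(228,308),(320,343),(318,258),(85,187),(230,398),(98,280)]),2),
 (w,[0,1,2,3,4,6],W([(688,148),(642,320),(290,263),(320,82),(657,102),(332,47)]),1)],[.57,.2,-1.5])
ob=np.array([[-46,-84,56],[-52,92,52],[35,72,40],[35,-72,40],[35,72,0],[-92,89,0],[-92,-89,30],[-92,89,30],[-60,-72,30],[-60,72,30]])*m
B=fit(ob,[(p,[0,1,5,6],S([(260,175),(237,472),(310,502),(338,203)]),2),(q,[0,2,3,4],D([(430,230),(315,85),(497,175),(315,122)]),2),
 (w,[0,1,6,7,8,9],W([(252,424),(690,403),(240,283),(685,290),(288,355),(630,365)]),1)],[.6,.05,-1.5])
h=T2(B,[[-.046,-.084,.042]])[0]; c,s=np.cos(B[2]),np.sin(B[2])
for uv,cc in ((S([(515,102)]),p),(D([(380,435)]),q),(W([(53,78)]),w)):
    d=ray(cc,uv,.042)[0]-h; print("bar",np.linalg.norm(d),np.arctan2(-(c*d[0]+s*d[1]),-s*d[0]+c*d[1]))
d=C[:2]-B[:2]; print("carrier in bay",c*d[0]+s*d[1],-s*d[0]+c*d[1],C[2]-B[2])
E
python3 fit2.py
```

```text
[ 0.586   0.2115 -1.3542]
[[-0.1, 0.6], [-1.1, 0.2], [-0.3, -1.3], [-0.2, -1.2], [-0.2, -0.2], [-0.1, -0.3], [-0.6, 0.6], [-0.0, 0.1], [0.3, -0.1], [-0.9, -0.1], [-0.4, 0.3], [-0.9, -0.4], [0.7, 0.1], [1.8, 0.8], [-1.2, 0.0], [-1.4, 0.3], [0.4, -0.5], [-0.3, -0.9]]
[ 0.6322  0.0771 -1.1907]
[[0.5, -0.3], [-0.5, -0.8], [0.2, -0.2], [0.9, -0.8], [-0.7, -0.2], [-0.4, -0.4], [-0.9, -0.3], [-0.3, 0.6], [-0.4, -1.2], [0.3, 0.3], [0.5, 0.6], [-0.7, 0.2], [-0.5, 0.9], [1.1, -0.3]]
bar 0.15589265017406104 2.0475754657063616
bar 0.15112999379137262 2.0876855464919997
bar 0.15402193159512736 2.0768658745614195
carrier in bay -0.1419543567991519 0.006961097300535533 -0.1635029273519737
```

```bash
cat > plan.py <<'E'
from bench import robot,cams
from h import *
B=np.array([.6322,.0771,-1.1907])
def tcp_for(pose,back,lean,h=.017,tx=-.010):  # contact edge at carrier face minus 'back'
    Rt=toolR(pose[2],lean); c=T2(pose,[[-.035-back,0,h]])[0]
    return c-Rt@np.array([tx,0,.022]),Rt
def go(tp,tR,n):
    s=robot.sense(); o,r=rows(s["tcp_pos"],s["tcp_rot"],tp,tR,n); print(s["time_s"],"from",s["tcp_pos"].round(4),"to",tp.round(4)); print("turn",r); [print(x) for x in o]
E
python3 - <<'E'
from plan import *
w=dict(np.load("w1.npz")); w["position"]=w["pos"]
print("yellow",ray(w,[[240,115],[214,144],[154,93],[178,60]],.075).round(3).tolist(),"handle",ray(w,[[189,96]],.16).round(3)); print("timer",ray(w,[[333,96],[295,103],[313,73],[311,114]],.066).round(3).tolist())
C=[.586,.2115,-1.3542]
t,Rt=tcp_for(C,.03,np.radians(30)); print("body rear low",t+Rt@[.0375,-.09,-.056],t+Rt@[.0375,.09,-.056],t+Rt@[-.0375,.09,-.056])
t2=t.copy(); t2[2]=.30
go(t2,Rt,8)
print(t, toolR(C[2],np.radians(30)).T@[0,0,-1])
E
```

```text
yellow [[0.476, 0.353, 0.075], [0.452, 0.29, 0.075], [0.327, 0.332, 0.075], [0.348, 0.397, 0.075]] handle [[0.402 0.353 0.16 ]]
timer [[0.611, 0.444, 0.066], [0.555, 0.407, 0.066], [0.563, 0.464, 0.066], [0.588, 0.401, 0.066]]
body rear low [0.46691214 0.33390343 0.06079998] [0.64270636 0.37258664 0.06079998] [0.65666497 0.30915237 0.09829998]
4.65 from [0.5276 0.3058 0.4755] to [0.5678 0.2942 0.3   ]
turn [ 0.042 -0.468  0.159]
[-0.11, 0.14, 0.73]
[-0.06, 0.14, 0.74]
[-0.01, 0.15, 0.74]
[0.04, 0.15, 0.74]
[0.09, 0.15, 0.73]
[0.15, 0.16, 0.72]
[0.2, 0.16, 0.71]
[0.25, 0.16, 0.69]
[0.56780594 0.29418213 0.03105256] [0.5       0.        0.8660254]
```

The yellow look-alike's corner (0.476, 0.353) is near where the hand's rear corner would pass. So I'll stay close behind the face, narrow the jaws a little and shift the hand 12 mm toward +y.

```bash
cat >> plan.py <<'E'
def tcp_off(pose,back,lean,off,**k):
    t,Rt=tcp_for(pose,back,lean,**k); return t+Rt[:,1]*off,Rt
E
python3 - <<'E'
from plan import *
C=[.586,.2115,-1.3542]
t,Rt=tcp_off(C,.014,np.radians(30),.012); print(t,"body rear low",t+Rt@[.0375,-.09,-.056])
t[2]=.25; go(t,Rt,8)
E
```

```text
[0.58296406 0.28113486 0.03105256] body rear low [0.48207026 0.32085616 0.06079998]
4.65 from [0.5276 0.3058 0.4755] to [0.583  0.2811 0.25  ]
turn [ 0.042 -0.468  0.159]
[-0.19, 0.17, 0.94]
[-0.12, 0.18, 0.95]
[-0.05, 0.19, 0.95]
[0.01, 0.2, 0.95]
[0.08, 0.2, 0.95]
[0.15, 0.2, 0.94]
[0.21, 0.2, 0.93]
[0.28, 0.2, 0.91]
```

>>> move_arm(increments=[[[-0.19, 0.17, 0.94], [0.04, -0.47, 0.16], -0.6], [[-0.12, 0.18, 0.95], [0.04, -0.47, 0.16], -0.6], [[-0.05, 0.19, 0.95], [0.04, -0.47, 0.16], -0.6], [[0.01, 0.2, 0.95], [0.04, -0.47, 0.16], -0.6], [[0.08, 0.2, 0.95], [0.04, -0.47, 0.16], -0.6], [[0.15, 0.2, 0.94], [0.04, -0.47, 0.16], -0.6], [[0.21, 0.2, 0.93], [0.04, -0.47, 0.16], -0.6], [[0.28, 0.2, 0.91], [0.04, -0.47, 0.16], -0.6], [[0, 0, 0], [0, 0, 0], -0.6]])

```text
time_s: 5.55
tcp_pos: [0.5812, 0.2758, 0.2467]
tcp_rot: [0.607, 0.75, -0.166, 0.202]
ft_force: [0.6, -0.0, -0.4]
finger_gap: 0.798
```

Run:
```python
from plan import *
C=[.586,.2115,-1.3542]
t,Rt=tcp_off(C,.014,np.radians(30),.012); t2=t.copy(); t2[2]=.09
go(t2,Rt,5); s=robot.sense(); print(s["qpos"].round(2),s["finger_gap"])
print((Rt.T@[0,0,-.059/.03]).round(3), "z err",s["tcp_rot"])
```

```text
5.55 from [0.5812 0.2758 0.2467] to [0.583  0.2811 0.09  ]
turn [-0.01   0.008 -0.006]
[0.56, 0.02, 0.89]
[0.55, 0.02, 0.89]
[0.55, 0.02, 0.89]
[0.55, 0.02, 0.89]
[0.55, 0.02, 0.89]
[ 0.53  0.6   1.43 -0.51  1.33  0.5 ] 0.7983766700624968
[0.983 0.    1.703] z err [ 0.60713277  0.75032675 -0.16604914  0.20205752]
```

>>> move_arm(increments=[[[0.56, 0.02, 0.89], [0, 0, 0], -0.6], [[0.55, 0.02, 0.89], [0, 0, 0], -0.6], [[0.55, 0.02, 0.89], [0, 0, 0], -0.6], [[0.55, 0.02, 0.89], [0, 0, 0], -0.6], [[0.55, 0.02, 0.89], [0, 0, 0], -0.6], [[0, 0, 0], [0, 0, 0], -0.6]])

```text
time_s: 6.15
tcp_pos: [0.5838, 0.2806, 0.0922]
tcp_rot: [0.608, 0.75, -0.164, 0.202]
ft_force: [0.3, -0.3, -0.4]
finger_gap: 0.796
```

Run:
```python
from plan import *
C=[.586,.2115,-1.3542]
t,Rt=tcp_off(C,.014,np.radians(30),.012)
go(t,Rt,3)
im=[cams.read_camera(c)[:,:,::-1] for c in ("scene","side")]
k=[cv2.resize(im[0][130:250,210:330],None,fx=3.3,fy=3.3,interpolation=cv2.INTER_CUBIC),cv2.resize(im[1][130:250,160:280],None,fx=3.3,fy=3.3,interpolation=cv2.INTER_CUBIC)]
cv2.imwrite("pics/app.png",np.clip(np.hstack(k)*1.6,0,255).astype(np.uint8))
```

```text
6.15 from [0.5838 0.2806 0.0922] to [0.583  0.2811 0.0311]
turn [-0.011  0.006 -0.015]
[0.35, -0.01, 0.58]
[0.35, -0.01, 0.58]
[0.35, -0.01, 0.58]
```

View pics/app.png

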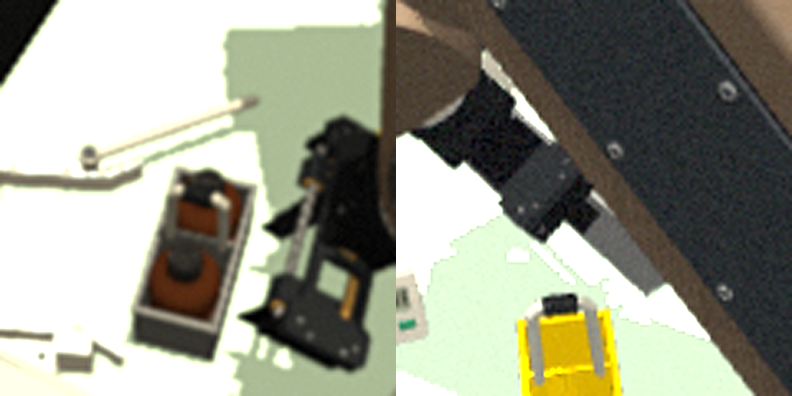

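The scene half shows both fingers behind the carrier's rear face (about 250,230 and 265,310 in the crop), clear of the handle. The side half shows the hand clear of the yellow box. Lowering now.

>>> move_arm(increments=[[[0.35, 0, 0.58], [0, 0, 0], -0.6], [[0.35, 0, 0.58], [0, 0, 0], -0.6], [[0.35, 0, 0.58], [0, 0, 0], -0.6], [[0, 0, 0], [0, 0, 0], -0.6]])

```text
time_s: 6.65
tcp_pos: [0.5834, 0.2814, 0.0299]
tcp_rot: [0.608, 0.75, -0.165, 0.202]
ft_force: [-1.1, -0.5, 0.3]
finger_gap: 0.802
```

Run:
```python
from plan import *
C=np.array([.586,.2115,-1.3542])
f=np.array([np.cos(C[2]),np.sin(C[2])])
print("lowest pts", robot.sense()["tcp_pos"])
D=C.copy(); D[:2]+=.004*f  # contact + 4mm
t,Rt=tcp_off(D,0,np.radians(30),.012); go(t,Rt,3)
```

```text
lowest pts [0.58336255 0.28143332 0.02987461]
6.65 from [0.5834 0.2814 0.0299] to [0.5868 0.2636 0.0311]
turn [-0.012  0.009 -0.014]
[-0.18, -0.0, 0.09]
[-0.18, -0.0, 0.09]
[-0.18, -0.0, 0.09]
```

>>> move_arm(increments=[[[-0.17, 0, 0.1], [0, 0, 0], -0.6], [[-0.17, 0, 0.1], [0, 0, 0], -0.6], [[-0.17, 0, 0.1], [0, 0, 0], -0.6]])

```text
time_s: 6.95
tcp_pos: [0.5888, 0.2649, 0.0337]
tcp_rot: [0.609, 0.75, -0.161, 0.203]
ft_force: [-1.2, 6.9, -0.6]
finger_gap: 0.802
```

>>> move_arm(increments=[[[-0.17, 0, 0.1], [0, 0, 0], -0.6], [[-0.17, 0, 0.1], [0, 0, 0], -0.6]])

```text
time_s: 7.15
tcp_pos: [0.5911, 0.2535, 0.0338]
tcp_rot: [0.609, 0.75, -0.161, 0.203]
ft_force: [-0.5, 6.1, 0.5]
finger_gap: 0.798
```

```bash
cat >> plan.py <<'E'
def bayrel(X): 
    c,s=np.cos(B[2]),np.sin(B[2]); d=np.asarray(X)[:2]-B[:2]; return np.array([c*d[0]+s*d[1],-s*d[0]+c*d[1]])
def est(off=.012):
    s=robot.sense(); Rm=R.from_quat(s["tcp_rot"]).as_matrix(); e=s["tcp_pos"]+Rm@[-.010,0,.022]
    y=Rm[:,1]; yaw=np.arctan2(-y[0],y[1]); f=np.array([np.cos(yaw),np.sin(yaw),0])
    c=e+.035*f-off*y; print("t",s["time_s"],"edge z",e[2].round(4),"carrier in bay mm",(bayrel(c)*1e3).round(1),"yaw rel",round(yaw-B[2],3),"F",s["ft_force"].round(1)); return np.r_[c[:2],yaw]
E
python3 - <<'E'
from plan import *
C=est()
c,s=np.cos(B[2]),np.sin(B[2])
def W(x,y,a): return np.array([B[0]+c*x-s*y,B[1]+s*x+c*y,B[2]+a])
for x,y,a,n in ((-.118,.003,-.164,4),(-.100,.001,-.0,6)):
    t,Rt=tcp_off(W(x,y,a),0,np.radians(30),.012,h=.016); go(t,Rt,n)
E
```

```text
t 7.15 edge z 0.0197 carrier in bay mm [-127.2    6.3] yaw rel -0.171 F [-0.5  6.1  0.5]
7.15 from [0.5911 0.2535 0.0338] to [0.5912 0.2438 0.0301]
turn [ 0.002  0.001 -0.016]
[-0.05, -0.02, 0.07]
[-0.05, -0.02, 0.07]
[-0.05, -0.02, 0.07]
[-0.05, -0.02, 0.07]
7.15 from [0.5911 0.2535 0.0338] to [0.5869 0.2255 0.0301]
turn [-0.097  0.001 -0.18 ]
[-0.12, -0.06, 0.09]
[-0.12, -0.06, 0.09]
[-0.11, -0.06, 0.09]
[-0.11, -0.07, 0.09]
[-0.11, -0.07, 0.09]
[-0.11, -0.08, 0.09]
```

>>> move_arm(increments=[[[-0.12, 0, 0.13], [0, 0, 0], -0.6], [[-0.12, -0.04, 0.11], [0, 0, 0], -0.6], [[-0.12, -0.06, 0.09], [-0.1, 0, -0.18], -0.6], [[-0.12, -0.06, 0.09], [-0.1, 0, -0.18], -0.6], [[-0.12, -0.06, 0.09], [-0.1, 0, -0.18], -0.6], [[-0.12, -0.06, 0.09], [-0.1, 0, -0.18], -0.6]])

```text
time_s: 7.75
tcp_pos: [0.5899, 0.2257, 0.0301]
tcp_rot: [0.564, 0.784, -0.149, 0.212]
ft_force: [-3.9, 11.8, 6.6]
finger_gap: 0.798
```

Run:
```python
from plan import *
est()
im=[cams.read_camera(c)[:,:,::-1] for c in ("scene","wrist")]
cv2.imwrite("pics/s2raw.png",im[0]);cv2.imwrite("pics/w2raw.png",im[1])
k=[cv2.resize(im[0][150:250,190:290],None,fx=4,fy=4,interpolation=cv2.INTER_CUBIC),cv2.resize(im[1],(533,400))[:,66:466]]
cv2.imwrite("pics/p2.png",np.clip(np.hstack(k)*1.6,0,255).astype(np.uint8))
```

```text
t 7.75 edge z 0.016 carrier in bay mm [-99.7   1. ] yaw rel -0.055 F [-3.9 11.8  6.6]
```

View pics/p2.png

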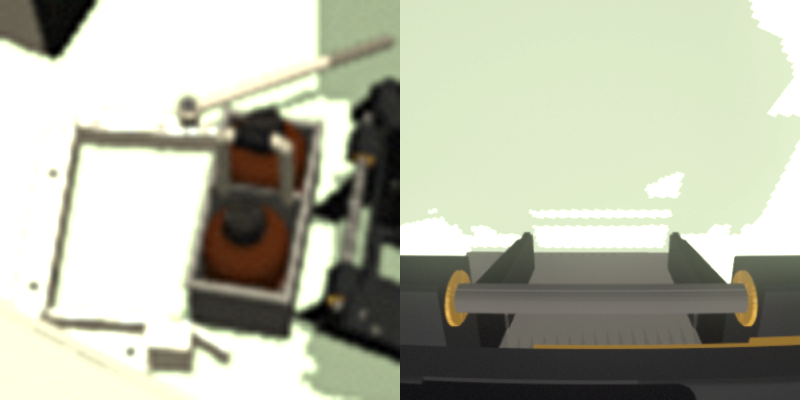

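The left half shows the carrier upright in the bay's mouth, rim corners about (192,282), (293,298), (322,125), with the bottles undisturbed. I'll check its lateral position by fitting.

Run:
```python
from plan import *
from scipy.optimize import least_squares
p=P(cams,"scene"); Z=lambda l:np.array(l)/4+[190,150]
ob=np.array([[-35,-70,75],[-35,70,75],[35,70,75],[-35,68,4],[35,68,4]])*.001
uv=Z([(322,125),(293,298),(192,282),(292,335),(190,318)])
r=least_squares(lambda x:(proj(p,T2(x,ob))-uv).ravel(),[.6,.16,-1.25]); print(bayrel(r.x)*1e3,r.x[2]-B[2],r.fun.round(1))
```

```text
[-102.95882922   -1.17490531] -0.06464499011745684 [ 0.9 -2.4 -0.2  0.6 -1.5  0.4  0.1  0.5  0.8  0.8]
```

```bash
cat >> plan.py <<'E'
def W(x,y,a):
    c,s=np.cos(B[2]),np.sin(B[2]); return np.array([B[0]+c*x-s*y,B[1]+s*x+c*y,B[2]+a])
E
python3 - <<'E'
from plan import *
t,Rt=tcp_off(W(-.08,0,.0),0,np.radians(30),.012,h=.016); go(t,Rt,4)
E
```

```text
7.85 from [0.5897 0.2249 0.0299] to [0.5934 0.2066 0.0301]
turn [-0.042  0.002 -0.089]
[-0.13, -0.02, 0.08]
[-0.13, -0.02, 0.08]
[-0.13, -0.02, 0.08]
[-0.13, -0.03, 0.08]
```

>>> move_arm(increments=[[[-0.13, -0.02, 0.08], [-0.05, 0, -0.09], -0.6], [[-0.13, -0.02, 0.08], [-0.05, 0, -0.09], -0.6], [[-0.13, -0.02, 0.08], [-0.05, 0, -0.09], -0.6], [[-0.13, -0.02, 0.08], [-0.05, 0, -0.09], -0.6]])

```text
time_s: 8.25
tcp_pos: [0.5935, 0.2075, 0.0295]
tcp_rot: [0.541, 0.8, -0.143, 0.216]
ft_force: [-6.1, 14.1, 9.3]
finger_gap: 0.799
```

Run:
```python
from plan import *
est()
t,Rt=tcp_off(W(-.035,0,.0),0,np.radians(30),.010,h=.016); go(t,Rt,8)
```

```text
t 8.25 edge z 0.0155 carrier in bay mm [-80.8   0.7] yaw rel 0.002 F [-6.1 14.1  9.3]
8.25 from [0.5935 0.2075 0.0295] to [0.6082 0.1641 0.0301]
turn [ 0.004  0.001 -0.   ]
[-0.17, -0.01, 0.09]
[-0.17, -0.01, 0.09]
[-0.17, -0.01, 0.09]
[-0.17, -0.01, 0.09]
[-0.17, -0.01, 0.09]
[-0.17, -0.01, 0.09]
[-0.17, -0.01, 0.09]
[-0.17, -0.01, 0.09]
```

>>> move_arm(increments=[[[-0.14, 0, 0], [0, 0, 0], -0.6], [[-0.14, 0, 0.05], [0, 0, 0], -0.6], [[-0.17, 0, 0.09], [0, 0, 0], -0.6], [[-0.17, 0, 0.09], [0, 0, 0], -0.6]])

```text
time_s: 8.65
tcp_pos: [0.6005, 0.1882, 0.0318]
tcp_rot: [0.541, 0.8, -0.145, 0.216]
ft_force: [-2.5, 6.2, -1.8]
finger_gap: 0.8
```

>>> move_arm(increments=[[[-0.17, 0, 0.09], [0, 0, 0], -0.6], [[-0.17, 0, 0.09], [0, 0, 0], -0.6], [[-0.17, 0, 0.09], [0, 0, 0], -0.6], [[-0.17, 0, 0.09], [0, 0, 0], -0.6]])

```text
time_s: 9.05
tcp_pos: [0.6091, 0.1667, 0.0327]
tcp_rot: [0.541, 0.8, -0.145, 0.216]
ft_force: [-2.3, 6.1, -1.6]
finger_gap: 0.797
```

Run:
```python
from plan import *
est()
t,Rt=tcp_off(W(-.005,0,.0),0,np.radians(30),.010,h=.018); go(t,Rt,6)
```

```text
t 9.05 edge z 0.0187 carrier in bay mm [-37.1  -0.2] yaw rel 0.001 F [-2.3  6.1 -1.6]
9.05 from [0.6091 0.1667 0.0327] to [0.6194 0.1362 0.0321]
turn [0.002 0.002 0.   ]
[-0.15, -0.01, 0.09]
[-0.15, -0.01, 0.09]
[-0.15, -0.01, 0.09]
[-0.15, -0.01, 0.09]
[-0.15, -0.01, 0.09]
[-0.15, -0.01, 0.09]
```

Force is a smooth 6.5 N, so it is sliding freely. Continuing, with the last few millimetres slower.

>>> move_arm(increments=[[[-0.15, 0, 0.09], [0, 0, 0], -0.6], [[-0.15, 0, 0.09], [0, 0, 0], -0.6], [[-0.15, 0, 0.09], [0, 0, 0], -0.6], [[-0.15, 0, 0.09], [0, 0, 0], -0.6], [[-0.15, 0, 0.09], [0, 0, 0], -0.6]])

```text
time_s: 9.55
tcp_pos: [0.6188, 0.1423, 0.0323]
tcp_rot: [0.541, 0.8, -0.145, 0.216]
ft_force: [-2.0, 6.0, -1.8]
finger_gap: 0.801
```

>>> move_arm(increments=[[[-0.08, 0, 0.045], [0, 0, 0], -0.6], [[-0.08, 0, 0.045], [0, 0, 0], -0.6]])

```text
time_s: 9.75
tcp_pos: [0.6208, 0.1372, 0.0323]
tcp_rot: [0.541, 0.8, -0.145, 0.216]
ft_force: [-3.0, 4.8, -1.8]
finger_gap: 0.798
```

Run:
```python
from plan import *
est()
```

```text
t 9.75 edge z 0.0183 carrier in bay mm [-5.4 -0.2] yaw rel 0.001 F [-3.   4.8 -1.8]
```

>>> move_arm(increments=[[[-0.06, 0, 0.035], [0, 0, 0], -0.6], [[-0.06, 0, 0.035], [0, 0, 0], -0.6]])

```text
time_s: 9.95
tcp_pos: [0.6223, 0.1334, 0.0323]
tcp_rot: [0.541, 0.8, -0.145, 0.216]
ft_force: [-2.0, 5.8, -1.3]
finger_gap: 0.801
```

>>> move_arm(increments=[[[-0.06, 0, 0.035], [0, 0, 0], -0.6], [[0, 0, 0], [0, 0, 0], -0.6]])

```text
time_s: 10.15
tcp_pos: [0.6228, 0.1316, 0.032]
tcp_rot: [0.541, 0.8, -0.145, 0.215]
ft_force: [-3.1, 6.8, -3.3]
finger_gap: 0.799
```

>>> move_arm(increments=[[[-0.06, 0, 0.035], [0, 0, 0], -0.6], [[0, 0, 0], [0, 0, 0], -0.6]])

```text
time_s: 10.35
tcp_pos: [0.6229, 0.1305, 0.0314]
tcp_rot: [0.541, 0.8, -0.145, 0.215]
ft_force: [-6.9, 11.7, -4.7]
finger_gap: 0.799
```

>>> move_arm(increments=[[[-0.06, 0, 0.035], [0, 0, 0], -0.6], [[0, 0, 0], [0, 0, 0], -0.6]])

```text
time_s: 10.55
tcp_pos: [0.6229, 0.1296, 0.0308]
tcp_rot: [0.541, 0.801, -0.145, 0.214]
ft_force: [-11.6, 18.7, -5.8]
finger_gap: 0.8
```

>>> move_arm(increments=[[[-0.04, 0, 0.02], [0, 0, 0], -0.6], [[0, 0, 0], [0, 0, 0], -0.6]])

```text
time_s: 10.75
tcp_pos: [0.623, 0.1292, 0.0306]
tcp_rot: [0.54, 0.801, -0.144, 0.213]
ft_force: [-14.2, 23.9, -6.6]
finger_gap: 0.803
```

Run:
```python
from plan import *
s=robot.sense();est();print(s["torque"])
```

```text
t 10.75 edge z 0.0165 carrier in bay mm [ 2.9 -1.1] yaw rel 0.003 F [-14.2  23.9  -6.6]
[4.71059445 2.61031335 0.26737114]
```

>>> move_arm(increments=[[[0.2, 0, -0.11], [0, 0, 0], -0.6], [[0.4, 0, -0.23], [0, 0, 0], -0.6], [[0.5, 0, -0.29], [0, 0, 0], -0.6], [[-0.3, 0, -0.87], [0, 0, 0], -0.6], [[-0.45, 0, -0.87], [0, 0, 0], -0.6], [[-0.45, 0, -0.87], [0, 0, 0], -0.6], [[-0.45, 0, -0.87], [0, 0, 0], -0.6], [[-0.45, 0, -0.87], [0, 0, 0], -0.6], [[-0.45, 0, -0.87], [0, 0, 0], -0.6], [[-0.45, 0, -0.87], [0, 0, 0], -0.6]])

```text
time_s: 11.75
tcp_pos: [0.6052, 0.1753, 0.2366]
tcp_rot: [0.541, 0.8, -0.145, 0.216]
ft_force: [0.0, -0.2, 0.2]
finger_gap: 0.798
```

Run:
```python
from plan import *
s=robot.sense(); print(s["time_s"],s["tcp_pos"])
im=[cams.read_camera(c)[:,:,::-1] for c in ("scene","side")]
cv2.imwrite("pics/s3raw.png",im[0]);cv2.imwrite("pics/d3raw.png",im[1])
k=[cv2.resize(im[0][150:250,185:285],None,fx=4,fy=4,interpolation=cv2.INTER_CUBIC),cv2.resize(im[1][130:230,210:310],None,fx=4,fy=4,interpolation=cv2.INTER_CUBIC)]
cv2.imwrite("pics/p3.png",np.clip(np.hstack(k)*1.6,0,255).astype(np.uint8))
```

```text
11.75 [0.60521475 0.17531721 0.23659763]
```

View pics/p3.png

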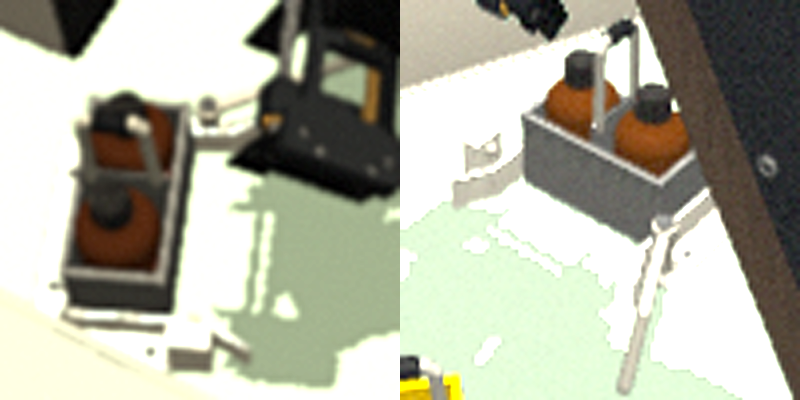

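The carrier stands upright in the bay at the back stop (scene crop rim (72,268)–(192,107)). The gripper is clear and both bottles are standing. Fitting to check squareness, then planning the bar.

Run:
```python
from plan import *
from scipy.optimize import least_squares
p=P(cams,"scene"); q=P(cams,"side"); Z=lambda l:np.array(l)/4+[185,150]; Y=lambda l:np.array(l)/4+[210,130]
ob=np.array([[-35,70,75],[35,70,75],[35,-70,75],[-35,-70,75],[-35,68,4],[35,68,4],[-35,-68,4]])*.001
a=Z([(163,279),(72,268),(95,98),(192,107),(163,312),(68,298)]); b=Y([(260,180),(127,113),(240,240),(127,180)])
r=least_squares(lambda x:np.r_[(proj(p,T2(x,ob[:6]))-a).ravel(),(proj(q,T2(x,ob[[3,0,6,4]]))-b).ravel()],[.63,.07,-1.2]); print(bayrel(r.x)*1e3,r.x[2]-B[2],r.fun.round(1))
```

```text
[ 1.57250429 -2.50065745] -0.009707600923092086 [-1.   0.5 -4.6  0.4 -0.6 -2.7 -0.1 -2.5  1.5  1.6  0.5  2.5 -0.9  2.
 -2.8 -0.3  2.9  4.3 -1.6  0.6]
```

```bash
cat >> plan.py <<'E'
L30=np.radians(30)
def barpos(q,r,gap,z=.048):
    n=np.array([np.cos(q),np.sin(q)]); d=.005+.0115*abs(n[0])+.012*abs(n[1])+gap
    c=np.array([-.046,-.084])+r*np.array([-np.sin(q),np.cos(q)])-n*d
    w=W(c[0]-.0035,c[1],0); return np.r_[w[:2],z]
def path(qs,rs,gap,R0=toolR(B[2],L30)):
    s=robot.sense(); prev=s["tcp_pos"]; print(s["time_s"],prev.round(4),s["ft_force"].round(1))
    for q,r in zip(qs,rs):
        t=barpos(q,r,gap); print(round(q,2),(R0.T@(t-prev)/.03).round(2).tolist()); prev=t
E
python3 - <<'E'
from plan import *
t=barpos(2.07,.13,.02); R0=toolR(B[2],L30); print(t,np.hypot(*t[:2])); t2=t.copy(); t2[2]=.22; go(t2,R0,10)
print("then down",(R0.T@(t-t2)/.03).round(2))
E
```

```text
[0.40952072 0.14318854 0.048     ] 0.43383197393030987
11.85 from [0.6064 0.1758 0.2394] to [0.4095 0.1432 0.22  ]
turn [ 0.005  0.002 -0.001]
[0.15, -0.65, -0.02]
[0.15, -0.65, -0.02]
[0.15, -0.65, -0.02]
[0.15, -0.65, -0.02]
[0.16, -0.65, -0.02]
[0.16, -0.65, -0.02]
[0.16, -0.65, -0.02]
[0.16, -0.65, -0.02]
[0.16, -0.65, -0.02]
[0.16, -0.65, -0.02]
then down [2.87 0.   4.97]
```

>>> move_arm(increments=[[[0.16, -0.65, -0.02], [0, 0, 0], 1], [[0.16, -0.65, -0.02], [0, 0, 0], 1], [[0.16, -0.65, -0.02], [0, 0, 0], 1], [[0.16, -0.65, -0.02], [0, 0, 0], 1], [[0.16, -0.65, -0.02], [0, 0, 0], 1], [[0.16, -0.65, -0.02], [0, 0, 0], 1], [[0.16, -0.65, -0.02], [0, 0, 0], 1], [[0.16, -0.65, -0.02], [0, 0, 0], 1], [[0.16, -0.65, -0.02], [0, 0, 0], 1], [[0.16, -0.65, -0.02], [0, 0, 0], 1]])

```text
time_s: 12.85
tcp_pos: [0.407, 0.1434, 0.2156]
tcp_rot: [0.541, 0.8, -0.146, 0.215]
ft_force: [0.0, -0.2, 0.5]
finger_gap: 0.027
```

Run:
```python
from plan import *
t=barpos(2.07,.13,.02); R0=toolR(B[2],L30); go(t,R0,6); s=robot.sense(); print(s["qpos"].round(2),s["finger_gap"])
```

```text
12.85 from [0.407  0.1434 0.2156] to [0.4095 0.1432 0.048 ]
turn [0.001 0.003 0.002]
[0.46, 0.01, 0.81]
[0.46, 0.01, 0.81]
[0.46, 0.01, 0.81]
[0.46, 0.01, 0.81]
[0.46, 0.01, 0.81]
[0.46, 0.01, 0.81]
[ 0.48  0.31  2.05 -0.66  0.95  0.54] 0.026909274105031238
```

>>> move_arm(increments=[[[0.46, 0, 0.81], [0, 0, 0], 1], [[0.46, 0, 0.81], [0, 0, 0], 1], [[0.46, 0, 0.81], [0, 0, 0], 1], [[0.46, 0, 0.81], [0, 0, 0], 1], [[0.46, 0, 0.81], [0, 0, 0], 1], [[0.46, 0, 0.81], [0, 0, 0], 1]])

```text
time_s: 13.45
tcp_pos: [0.4083, 0.142, 0.047]
tcp_rot: [0.541, 0.8, -0.146, 0.215]
ft_force: [0.6, 0.8, -0.1]
finger_gap: 0.0
```

Run:
```python
from plan import *
im=[cams.read_camera(c)[:,:,::-1] for c in ("scene","side")]
k=[cv2.resize(im[0][130:230,210:310],None,fx=4,fy=4,interpolation=cv2.INTER_CUBIC),cv2.resize(im[1][150:250,210:310],None,fx=4,fy=4,interpolation=cv2.INTER_CUBIC)]
cv2.imwrite("pics/p4.png",np.clip(np.hstack(k)*1.6,0,255).astype(np.uint8))
qs=np.linspace(2.0,1.45,9); path(qs,[.13]*9,0)
```

```text
13.55 [0.4075 0.1415 0.0458] [-0.4 -0.8 -0.2]
2.0 [0.42, 0.93, -0.33]
1.93 [0.14, 0.27, -0.08]
1.86 [0.12, 0.28, -0.07]
1.79 [0.11, 0.29, -0.06]
1.72 [0.09, 0.3, -0.05]
1.66 [0.07, 0.31, -0.04]
1.59 [0.05, 0.32, -0.03]
1.52 [0.03, 0.29, -0.02]
1.45 [0.01, 0.28, -0.01]
```

View pics/p4.png

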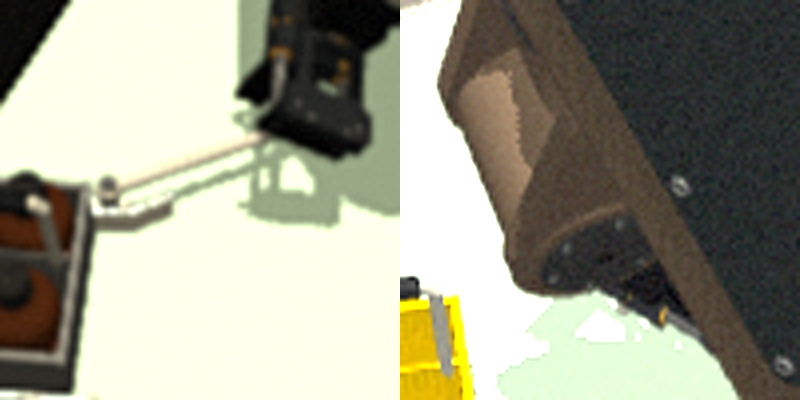

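The fingertips (about 250,105 in the crop) are on the robot's side of the bar, whose visible end is near (260,135). Sweeping.

>>> move_arm(increments=[[[0.21, 0.46, -0.16], [0, 0, 0], 1], [[0.21, 0.46, -0.17], [0, 0, 0], 1], [[0.14, 0.27, -0.08], [0, 0, 0], 1], [[0.12, 0.28, -0.07], [0, 0, 0], 1], [[0.11, 0.29, -0.06], [0, 0, 0], 1], [[0.09, 0.3, -0.05], [0, 0, 0], 1], [[0.07, 0.31, -0.04], [0, 0, 0], 1], [[0.05, 0.32, -0.03], [0, 0, 0], 1], [[0.03, 0.3, -0.02], [0, 0, 0], 1], [[0.01, 0.28, -0.01], [0, 0, 0], 1]])

```text
time_s: 14.55
tcp_pos: [0.4866, 0.2132, 0.0504]
tcp_rot: [0.541, 0.8, -0.146, 0.216]
ft_force: [0.3, -0.1, -0.3]
finger_gap: 0.003
```

Run:
```python
from plan import *
im=cams.read_camera("scene"); cv2.imwrite("pics/s5.png",im[:,:,::-1])
from bench import finder
p=P(cams,"scene")
for d in finder.silhouettes("scene","bar")[:2]:
    v,u=np.nonzero(d["mask"]); w=ray(p,np.c_[u,v],.042); h=W(-.046,-.084,0)[:2]
    dd=w[:,:2]-h; i=np.argsort((dd**2).sum(1))[-8:]; m=dd[i].mean(0); b=bayrel(h+m)-bayrel(h); print(d["conf"],len(u),np.hypot(*m),"q",np.arctan2(-b[0],b[1]))
qs=np.linspace(1.38,.8,9); path(qs,[.13]*9,0)
```

```text
0.62 161 0.14231307370215873 q 1.4709931906411504
14.65 [0.487  0.2133 0.0504] [-0.9 -0.3 -1. ]
1.38 [0.05, 0.21, 0.06]
1.31 [-0.02, 0.3, 0.01]
1.23 [-0.04, 0.3, 0.02]
1.16 [-0.05, 0.3, 0.03]
1.09 [-0.07, 0.29, 0.04]
1.02 [-0.09, 0.29, 0.05]
0.94 [-0.11, 0.28, 0.06]
0.87 [-0.13, 0.28, 0.07]
0.8 [-0.15, 0.27, 0.09]
```

Run:
```python
from plan import *
print(cams.camera_params("wrist")["position"],robot.sense()["ft_force"])
from bench import finder
im=cv2.imread("pics/s5.png"); d=cv2.imread("pics/scene0.png")
df=np.abs(im.astype(int)-d).sum(2)>60
k=np.hstack([cv2.resize(im[130:260,225:375],None,fx=5,fy=4.5,interpolation=cv2.INTER_CUBIC)]); cv2.imwrite("pics/p5.png",np.clip(k*1.6,0,255).astype(np.uint8)); print(k.shape)
```

```text
[0.43446445 0.34216272 0.14149789] [-0.8886382  -0.32896655 -1.04176787]
(585, 750, 3)
```

View pics/p5.png

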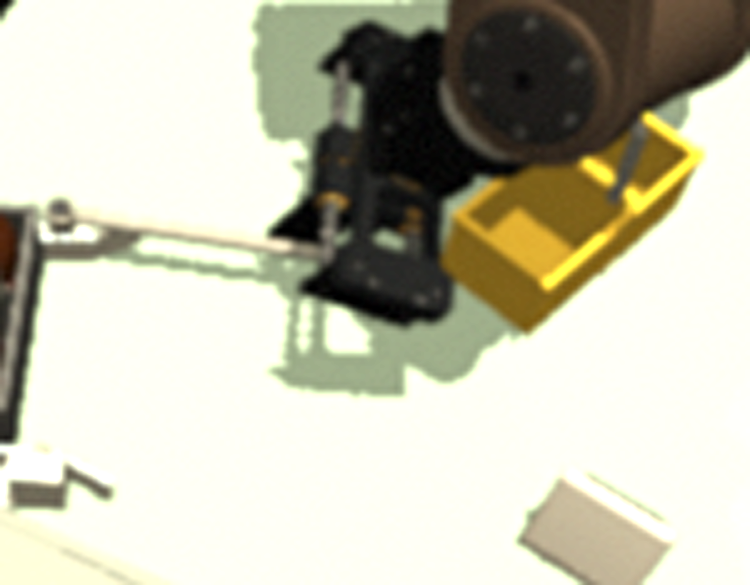

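Yellow box at crop (445–700,115–330), apparently where it was. But the leaned hand is only about 4 cm from its handle. I'll compare it with the first picture and stand the hand upright for the middle of the sweep.

```bash
cat >> plan.py <<'E'
def barp(q,r,gap,lean,z):
    n=np.array([np.cos(q),np.sin(q)]); d=.005+.010/np.cos(lean)*abs(n[0])+.012*abs(n[1])+gap
    c=np.array([-.046,-.084])+r*np.array([-np.sin(q),np.cos(q)])-n*d
    w=W(c[0]-np.tan(lean)*(z-.042),c[1],0); return np.r_[w[:2],z]
def path2(seq,gap):  # rows of (q,r,lean,z)
    s=robot.sense(); pp=s["tcp_pos"]; Rp=R.from_quat(s["tcp_rot"]); print(s["time_s"],pp.round(4),s["ft_force"].round(1))
    for q,r,l,z in seq:
        t=barp(q,r,gap,l,z); Rt=R.from_matrix(toolR(B[2],l)); print(round(q,2),(Rp.inv().apply(t-pp)/.03).round(2).tolist(),(np.degrees((Rp.inv()*Rt).as_rotvec())/8).round(2).tolist()); pp=t;Rp=Rt
E
python3 - <<'E'
from plan import *
a=cv2.imread("pics/scene0.png");b=cv2.imread("pics/s5.png")
for n,i in (("0",a),("5",b)):
    h=cv2.cvtColor(i,cv2.COLOR_BGR2HSV); m=(h[...,0]>20)&(h[...,0]<32)&(h[...,1]>150); m[:,:312]=0;m[:172]=0;m[:,370:]=0
    v,u=np.nonzero(m); print(n,len(u),u.min(),v.max(),u[v==v.max()],u.max(), u[v==185].min() if (v==185).any() else None)
r=np.radians
path2([(1.45,.13,r(24),.049),(1.45,.13,r(18),.05),(1.45,.13,r(12),.051),(1.45,.13,r(6),.052),(1.45,.13,0,.052)],.002)
E
```

```text
0 867 314 202 [329 330 331] 360 315
5 882 313 202 [329 330 331] 360 314
14.65 [0.487  0.2133 0.0504] [-0.9 -0.3 -1. ]
1.45 [0.03, -0.14, 0.04] [0.01, 0.77, 0.0]
1.45 [-0.03, 0.0, -0.02] [0.0, 0.75, 0.0]
1.45 [-0.03, 0.0, -0.02] [0.0, 0.75, 0.0]
1.45 [-0.04, 0.0, -0.03] [-0.0, 0.75, 0.0]
1.45 [-0.03, 0.0, 0.0] [0.0, 0.75, 0.0]
```

Yellow box unmoved. Standing the hand upright.

>>> move_arm(increments=[[[0.03, -0.1, 0.04], [0, 0.75, 0], 1], [[-0.03, 0, -0.02], [0, 0.75, 0], 1], [[-0.03, 0, -0.02], [0, 0.75, 0], 1], [[-0.04, 0, -0.03], [0, 0.75, 0], 1], [[-0.03, 0, 0], [0, 0.75, 0], 1], [[0, 0, 0], [0, 0, 0], 1]])

```text
time_s: 15.25
tcp_pos: [0.4848, 0.2077, 0.0522]
tcp_rot: [0.561, 0.828, 0.0, 0.0]
ft_force: [0.4, 0.3, -0.0]
finger_gap: 0.003
```

Run:
```python
from plan import *
path2([(q,.13,0,.052) for q in np.linspace(1.38,.66,10)],0)
```

```text
15.25 [0.4848 0.2077 0.0522] [ 0.4  0.3 -0. ]
1.38 [0.04, 0.36, 0.01] [0.0, 0.0, -0.01]
1.3 [-0.03, 0.33, 0.0] [0.0, 0.0, 0.0]
1.22 [-0.05, 0.33, 0.0] [0.0, 0.0, 0.0]
1.14 [-0.08, 0.33, 0.0] [0.0, 0.0, 0.0]
1.06 [-0.1, 0.33, 0.0] [0.0, 0.0, 0.0]
0.98 [-0.13, 0.32, 0.0] [0.0, 0.0, 0.0]
0.9 [-0.16, 0.31, 0.0] [0.0, 0.0, 0.0]
0.82 [-0.18, 0.3, 0.0] [0.0, 0.0, 0.0]
0.74 [-0.21, 0.29, 0.0] [0.0, 0.0, 0.0]
0.66 [-0.24, 0.27, 0.0] [0.0, 0.0, 0.0]
```

>>> move_arm(increments=[[[0.04, 0.36, 0], [0, 0, 0], 1], [[-0.03, 0.33, 0], [0, 0, 0], 1], [[-0.05, 0.33, 0], [0, 0, 0], 1], [[-0.08, 0.33, 0], [0, 0, 0], 1], [[-0.1, 0.33, 0], [0, 0, 0], 1], [[-0.13, 0.32, 0], [0, 0, 0], 1], [[-0.16, 0.31, 0], [0, 0, 0], 1], [[-0.18, 0.3, 0], [0, 0, 0], 1], [[-0.21, 0.29, 0], [0, 0, 0], 1], [[-0.24, 0.27, 0], [0, 0, 0], 1]])

```text
time_s: 16.25
tcp_pos: [0.5861, 0.2123, 0.0521]
tcp_rot: [0.56, 0.828, -0.001, 0.001]
ft_force: [0.3, 0.3, 0.8]
finger_gap: 0.003
```

```bash
cat > bq.py <<'E'
from plan import *
from bench import finder
def barq():
    for c in ("scene","side"):
        im=cams.read_camera(c); cv2.imwrite(f"pics/{c}_{robot.sense()['time_s']:.2f}.png",im[:,:,::-1]); p=P(cams,c)
        for d in finder.silhouettes(c,"bar")[:2]:
            v,u=np.nonzero(d["mask"]); w=ray(p,np.c_[u,v],.042); h=W(-.046,-.084,0)[:2]
            dd=w[:,:2]-h; i=np.argsort((dd**2).sum(1))[-8:]; m=dd[i].mean(0); b=bayrel(h+m)-bayrel(h); print(c,round(d["conf"],2),len(u),"r",np.hypot(*m).round(3),"q",np.arctan2(-b[0],b[1]).round(3))
E
python3 - <<'E'
from bq import *
barq()
r=np.radians
path2([(.66,.125,r(6),.052),(.64,.125,r(12),.051),(.6,.125,r(18),.05),(.56,.125,r(24),.049),(.52,.125,r(30),.048),(.44,.122,r(30),.048),(.36,.12,r(30),.048),(.28,.12,r(30),.048)],0)
E
```

```text
scene 0.54 101 r 0.079 q 0.645
16.45 [0.5852 0.2124 0.052 ] [-0.2  0.7 -0.4]
0.66 [-0.11, -0.14, -0.0] [-0.0, -0.73, 0.01]
0.64 [-0.02, 0.06, 0.04] [0.0, -0.75, -0.0]
0.6 [-0.09, 0.12, 0.05] [-0.0, -0.75, 0.0]
0.56 [-0.09, 0.11, 0.06] [-0.0, -0.75, -0.0]
0.52 [-0.08, 0.1, 0.07] [0.0, -0.75, 0.0]
0.44 [-0.28, 0.12, 0.16] [0.0, 0.0, 0.0]
0.36 [-0.28, 0.12, 0.16] [0.0, 0.0, 0.0]
0.28 [-0.27, 0.16, 0.15] [0.0, 0.0, 0.0]
```

>>> move_arm(increments=[[[-0.1, -0.1, 0], [0, -0.75, 0], 1], [[-0.02, 0.06, 0.04], [0, -0.75, 0], 1], [[-0.09, 0.12, 0.05], [0, -0.75, 0], 1], [[-0.09, 0.11, 0.06], [0, -0.75, 0], 1], [[-0.08, 0.1, 0.07], [0, -0.75, 0], 1], [[-0.28, 0.12, 0.16], [0, 0, 0], 1], [[-0.28, 0.12, 0.16], [0, 0, 0], 1], [[-0.27, 0.16, 0.15], [0, 0, 0], 1]])

```text
time_s: 17.25
tcp_pos: [0.6205, 0.1808, 0.0488]
tcp_rot: [0.541, 0.8, -0.145, 0.215]
ft_force: [-0.7, -0.1, -0.9]
finger_gap: 0.007
```

Run:
```python
from bq import *
barq(); L=L30
path2([(q,.12,L,.048) for q in (.24,.2,.16,.12,.08,.04,.0,-.02)],0)
```

```text
scene 0.53 228 r 0.158 q 0.278
17.45 [0.6203 0.1809 0.0489] [ 0.2 -0.3 -0.4]
0.24 [-0.11, 0.02, 0.1] [0.0, 0.02, -0.01]
0.2 [-0.14, 0.06, 0.08] [0.0, 0.0, 0.0]
0.16 [-0.14, 0.06, 0.08] [0.0, 0.0, 0.0]
0.12 [-0.15, 0.05, 0.08] [0.0, 0.0, 0.0]
0.08 [-0.15, 0.04, 0.09] [0.0, 0.0, 0.0]
0.04 [-0.15, 0.03, 0.09] [0.0, 0.0, 0.0]
0.0 [-0.15, 0.03, 0.09] [0.0, 0.0, 0.0]
-0.02 [-0.06, 0.01, 0.04] [0.0, 0.0, 0.0]
```

>>> move_arm(increments=[[[-0.11, 0.02, 0.1], [0, 0, 0], 1], [[-0.14, 0.06, 0.08], [0, 0, 0], 1], [[-0.14, 0.06, 0.08], [0, 0, 0], 1], [[-0.15, 0.05, 0.08], [0, 0, 0], 1], [[-0.15, 0.04, 0.09], [0, 0, 0], 1], [[-0.1, 0.03, 0.06], [0, 0, 0], 1]])

```text
time_s: 18.05
tcp_pos: [0.6376, 0.1587, 0.0477]
tcp_rot: [0.541, 0.8, -0.146, 0.215]
ft_force: [-2.8, 1.2, 0.5]
finger_gap: 0.004
```

>>> move_arm(increments=[[[-0.1, 0.02, 0.06], [0, 0, 0], 1], [[-0.1, 0.01, 0.06], [0, 0, 0], 1]])

```text
time_s: 18.25
tcp_pos: [0.6411, 0.1525, 0.0477]
tcp_rot: [0.541, 0.8, -0.146, 0.216]
ft_force: [-2.1, 0.2, -0.6]
finger_gap: 0.003
```

Run:
```python
from bq import *
barq(); path2([(q,.12,L30,.048) for q in (.0,-.03)],0)
```

```text
scene 0.76 196 r 0.156 q -0.005
18.45 [0.6411 0.1526 0.0478] [0.4 0.2 0.1]
0.0 [-0.03, -0.01, 0.01] [0.01, 0.02, 0.01]
-0.03 [-0.09, 0.02, 0.05] [0.0, 0.0, 0.0]
```

>>> move_arm(increments=[[[-0.05, 0, 0.03], [0, 0, 0], 1], [[-0.05, 0, 0.03], [0, 0, 0], 1], [[0, 0, 0], [0, 0, 0], 1]])

```text
time_s: 18.75
tcp_pos: [0.6418, 0.1511, 0.0475]
tcp_rot: [0.541, 0.8, -0.145, 0.215]
ft_force: [-5.4, 10.6, 2.2]
finger_gap: 0.008
```

>>> move_arm(increments=[[[-0.05, 0, 0.03], [0, 0, 0], 1], [[-0.05, 0, 0.03], [0, 0, 0], 1], [[0, 0, 0], [0, 0, 0], 1]])

```text
time_s: 19.05
tcp_pos: [0.6423, 0.1502, 0.0474]
tcp_rot: [0.541, 0.801, -0.143, 0.214]
ft_force: [-13.6, 26.4, 5.3]
finger_gap: 0.005
```

The stop is solid: 30 N for about 1 mm of travel. Backing straight off, then up and clear.

>>> move_arm(increments=[[[0.15, 0, -0.09], [0, 0, 0], 1], [[0.4, 0, -0.23], [0, 0, 0], 1], [[0.5, 0, -0.29], [0, 0, 0], 1], [[0.4, 0, -0.23], [0, 0, 0], 1], [[-0.2, 0, -0.87], [0, 0, 0], 1], [[-0.3, 0, -0.87], [0, 0, 0], 1], [[-0.3, 0, -0.87], [0, 0, 0], 1], [[-0.3, 0, -0.87], [0, 0, 0], 1], [[-0.3, 0, -0.87], [0, 0, 0], 1], [[-0.3, 0, -0.87], [0, 0, 0], 1]])

```text
time_s: 20.05
tcp_pos: [0.6114, 0.2261, 0.2097]
tcp_rot: [0.541, 0.8, -0.146, 0.215]
ft_force: [0.2, -0.1, -0.6]
finger_gap: 0.003
```

>>> move_arm(increments=[[[0.2, 0, -0.9], [0, 0, 0], 1], [[0.2, 0, -0.9], [0, 0, 0], 1], [[0.2, 0, -0.9], [0, 0, 0], 1], [[0.2, 0, -0.9], [0, 0, 0], 1], [[0, 0, 0], [0, 0, 0], 1]])

```text
time_s: 20.55
tcp_pos: [0.5835, 0.2975, 0.2924]
tcp_rot: [0.54, 0.8, -0.144, 0.216]
ft_force: [-0.3, -0.1, -0.6]
finger_gap: 0.004
```

Run:
```python
from bq import *
s=robot.sense(); print(s["time_s"],s["tcp_pos"],s["ft_force"].round(1)); barq()
import glob
f=sorted(glob.glob("pics/scene_*.png"))[-1]; a=cv2.imread("pics/scene0.png"); b=cv2.imread(f)
p=P(cams,"scene")
for q in ("timer","tape","carrier","bottle_left","carrier_handle"):
    for d in finder.boxes_of("scene",q)[:3]: print(q,np.round(d["at"]),round(d["conf"],2))
print("exp carrier home centre",proj(p,T2(B,[[0,0,.04],[0,0,.165]])).round(1))
# bar line as bright rod: rod edges vs predicted axis q=0
for q in (0,.05,.1,.15):
    h=W(-.046,-.084,0)[:2]; e=[np.r_[W(-.046-.162*np.sin(q)*k,-.084+.162*np.cos(q)*k,0)[:2],.042] for k in (.5,.95)]
    print(q,proj(p,e).round(1).tolist(),proj(P(cams,"side"),e).round(1).tolist())
for (x0,y0,x1,y1,n) in ((325,230,365,265,"timer"),(145,180,172,205,"tape")):
    print(n,np.abs(a[y0:y1,x0:x1].astype(int)-b[y0:y1,x0:x1]).mean())
```

```text
20.55 [0.58346009 0.29749141 0.29244415] [-0.3 -0.1 -0.6]
scene 0.47 203 r 0.149 q -0.008
side 0.67 238 r 0.157 q -0.028
timer [341. 252.] 0.69
tape [159. 195.] 0.54
carrier [222. 199.] 0.91
carrier [352. 176.] 0.85
bottle_left [213. 207.] 0.71
carrier_handle [215. 181.] 0.65
exp carrier home centre [[218.  201.8]
 [212.5 179.4]]
0 [[234.4, 202.0], [230.7, 226.3]] [[253.6, 177.6], [236.0, 167.9]]
0.05 [[235.9, 202.1], [233.5, 226.5]] [[252.7, 178.3], [234.4, 169.2]]
0.1 [[237.3, 202.2], [236.4, 226.6]] [[251.9, 179.0], [232.9, 170.4]]
0.15 [[238.8, 202.2], [239.2, 226.5]] [[251.2, 179.8], [231.4, 171.7]]
timer 28.145714285714284
tape 24.475061728395062
```

Run:
```python
import cv2,glob,numpy as np
a=cv2.imread("pics/scene0.png"); 
for f,pre,R in ((sorted(glob.glob("pics/scene_*.png"))[-1],"scene",{"timer":(328,232,362,264),"tape":(147,182,171,203),"yellow":(314,150,364,204)}),(sorted(glob.glob("pics/side_*.png"))[-1],"side",{"timer":(140,208,172,240),"tape":(292,145,314,164),"yellow":(190,215,240,292)})):
    a=cv2.imread(f"pics/{pre}0.png"); b=cv2.imread(f); print(f)
    for n,(x0,y0,x1,y1) in R.items():
        r=cv2.matchTemplate(b[y0-12:y1+12,x0-12:x1+12],a[y0:y1,x0:x1],cv2.TM_CCOEFF_NORMED); _,m,_,l=cv2.minMaxLoc(r); print(n,round(m,3),l[0]-12,l[1]-12)
```

```text
pics/scene_20.60.png
timer 0.688 0 0
tape 0.999 0 0
yellow 0.376 -8 -12
pics/side_20.70.png
timer 0.899 0 0
tape 0.225 -8 9
yellow 0.852 0 0
```

```bash
python3 -c "
from bench import robot
print(robot.finish_job())"
```

```text
the job is handed in; nothing more can be done
None
```

The carrier is home in the bay and the swing bar is shut in front of it. I handed the job in at about 21 s of the 58 s allowed.

**Carrier:** I pushed it low, 16–20 mm above the worktop, with the hand leaned back. It straightened as it went in and slid at about 6 to 7 N for most of the way, with a brief 15 N where the fingertips probably brushed the worktop. It came up against the back stop at about 28 N. A camera fit then put it about 3 mm from home and within 0.01 rad of square. The fit's own error is a few millimetres.

**Bar:** I swept it shut with the closed fingers. I stood the hand upright for the middle of the sweep because the leaned hand came within about 4 cm of the yellow look-alike's handle. The bar went past the catch to a hard stop, reaching about 30 N with almost no further travel. After I backed off, the cameras read its angle as −0.01 and −0.03 rad, which is shut within measuring error.

**Other things:** Image matching showed the timer unmoved in both views. The tape and the yellow look-alike were each confirmed in one view only; the other match failed, probably because the arm was in the way. The bottles were standing in the last picture I viewed of them. The gripper was clear and touching nothing at hand-in.

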